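# Seat the drill plate on its pins and close the latch

### The job

The aluminium drill plate is lying on top of the fixture's two locating pins. Do not pick it up: with the fingers, push it back against the wooden fence and along the fence until its holes drop over both pins and it lies flat on the board, then push the red latch bar round over the plate as far as its stop. Leave the other things on the bench alone.

Things in the scene. Friction and masses are not known exactly. Their poses are not given: they have to be found in the camera images.
- fixture: plywood fixture board fixed to the bench, x -75 to 90 mm, y -120 to 115 mm, 20 mm thick; origin near the middle of its underside, on the bench, z up. Places below in mm are in its frame. The bare board top (z 20) lies beyond y -35; two steel pins 10 mm thick stand on it, tips coned over the last 3 mm.
- ledge (a point): middle of the top edge of the dark wooden ledge that faces the pins, (-3.5, -35, 28) in the fixture's frame; the ledge spans x -75 to 68 and y -120 to -35, top at z 28, level with the pin tips
- fence (a point): middle of the top edge of the inner face of the brown wooden fence, (68, -21.5, 44) in the fixture's frame; the fence runs along the fixture's y from -120 to 77, 20 mm thick, on the fixture's +x side
- seat (a point): point on the fixture board, at (17.5, 22, 20) in the fixture's frame, where the origin of the plate lies once seated (0.5 mm is then left between plate and fence, 2 mm between plate and ledge); its axes are those of the fixture
- round_pin (a point): top of the pin for the round hole, (-8.5, 27, 28) in the fixture's frame
- slot_pin (a point): top of the pin for the slot, (43.5, 27, 28) in the fixture's frame
- latch_pivot (a point): axis of the latch bar, on a steel post of 24 mm diameter, (17.5, 95, 40.5) in the fixture's frame; the latch bar is centred at this height
- latch (a joint): swing of the red latch bar about the vertical pivot, rad, -0.6 to 1.6 (stop), stays where left (about 1 N at the peg moves it). 0: bar points to the fixture's -x, beside the plate; positive is counter-clockwise from above; 1.57: to -y, over the seated plate. Bar 16 mm wide, reaches 60 mm from the pivot, z 36.5 to 44.5 mm: 2.5 mm over the seated plate, blocked by an unseated one
- latch_peg (a point): middle of the upright black peg on the latch bar, 12 mm thick, 52 mm from the pivot, its top at z 62.5 mm
- plate: loose aluminium plate, 100 (x) x 110 (y) x 14 mm, about 0.35 kg, slippery (friction about 0.25), four dark drill bushes, a round hole and a slot; origin at the centre of its underside. It starts level on ledge and pin tips (underside z 28 mm), turned up to 0.15 rad, 4 to 14 mm short of its seat along the fixture's +x and 12 to 32 mm along its +y; seated, underside at z 20
- round_hole (a point): centre of the 13 mm round through hole, (-26, 5, 0) mm in the plate's frame, underside
- slot_hole (a point): centre of the through slot, 17 (x) x 13 (y) mm, (26, 5, 0) mm in the plate's frame, underside
- tape_measure: yellow and black tape measure, 38x83x62 mm, bystander; origin at the centre of its underside
- cork_block: cork sanding block, 61x111x36 mm, bystander; origin at the centre of its underside
- screwdriver: short orange screwdriver, 29x140x25 mm, bystander; origin at the centre of its underside
- pencil: red pencil, 12x176x8 mm, bystander; origin at the centre of its underside

How it is judged:
By the outcome, as a careful person would: the job done as asked, in the order asked, and still so for the second after the job is handed in, with the robot touching nothing.
It also fails if it takes over 67 s, if anything falls off the work surface, if the arm or the gripper's body presses on something with over 40 N, if the wrist force passes 120 N, or if a joint passes its speed limit or range.

### The arm

A 6-joint arm with a two-finger parallel gripper is mounted at the origin on a cart in front of the work surface, level with it; the furniture and walls round the work are solid. World frame = base frame: x ahead of the robot, y to its left, z up, the work surface at z = 0. Lengths are in m, angles in rad, forces in N, time in s.
With the tool pointing down it reaches from about 0.3 to 0.775 m from the base axis. Payload 14.6 kg.
Tool frame: the origin (TCP) lies at the very end of the fingers, on their centre line; the grasp point (between the pads) lies 19 mm behind it; z points along the fingers, y is the line along which they close (so a half turn about z gives the same grasp; the last joint's range is limited). The gripper opens to 94 mm and grips with 3 to 60 N. Pads are 16 mm wide; open, the fingers measure 119 mm over their backs; the gripper's body (75 mm by 177 mm) begins 78 mm behind the grasp point.
Start: joints at [1.218, 0.3, 1.521, -0, 1.321, -0.067], TCP at [0.155, 0.528, 0.205] pointing down, gripper open.
Joint ranges: [-3.03, 3.03], [-0.79, 2.21], [0.23, 2.52], [-1.04, 4.18], [0, 3.07], [-2.55, 2.55]. Speed limits (rad/s): [2.22, 2.22, 2.57, 3.14, 3.14, 3.14].

### API

Orientations are given as [roll, pitch, yaw] about the fixed x, y, z axes, in that order (R = Rz(yaw) Ry(pitch) Rx(roll)).
In Python, from station import ctrl, camera, camera_info, finder gives the robot as it stands.
- The arm moves only by the tool carry_out, never from a script. Its argument "motion" is a list of rows, each a list of 2 entries, a list of its own where there are three numbers: the shift along the tool's x, y, z as a fraction of full scale, then the turn about the tool's z as a fraction of full scale. A call has 1 to 12 rows; each row is the pose to reach, as a shift and turn from the pose commanded when the call began, along the tool's axes at that moment, turning the shorter way round; what a row does not reach only later rows make up. Full scale, the value 1, is 200 mm for a shift and 360 degrees for a turn. A row lasts 1/10 s, in which the tool goes at most 50 mm and 8.59 degrees, less where a joint would pass 70% of its speed; a pose out of reach is approached as far as the arm can. A call with a number of a shift or a turn outside -1 to 1 is refused whole. A call with a gripper value outside its range is refused whole. "hand" is the closure, from -1 (fully open) to 1 (shut), set as the call begins (left out, the last holds). The fingers move at their own pace and stop on an object; "force" is the grip in N (left out, the last holds). Time passes only in rows, so rows that repeat a pose let the fingers close. It gives the time, the measured TCP pose, the force, the opening and the grip force at its end, in the units of the state.
- ctrl.get_obs(): the state, without advancing time (a new reading comes with each control period).
- camera(name): name is "scene" or "side" or "wrist"; returns (picture, depth): 480x640x3 uint8, blue, green, red; 480x640 float32, m along the optical axis (not along the pixel's ray), 0 where there is no reading.
- camera_info(name): a dict with "camera_matrix" (3x3 intrinsics, pixels), "origin" and "attitude" of the camera in the world. Camera axes: x right, y down, z forward; pixel columns grow to the right and rows downward; lengths in m; the calibration is good to about 2 mm. A picture is of the moment at which its call begins: read the wrist's pose just before it. camera_info takes no time and is no camera call; for the wrist camera it gives the pose at the moment of the call.
- ctrl.hand_in(): hands the job in; it is judged then, once.
Trained networks look in the newest picture that a camera, given by its name, has taken for a name from the list of things; names that differ only in an ending like _2 or _b are one class to them, and where a whole thing is asked for, a point or a joint stands for the part that bears it (a point fixed in the world has none). Each returns a list of dicts, best first, with "conf" (0 to 1); they miss things now and then, are a little off and sometimes report something else, mostly with a low value. They report only what shows in the picture. A call takes as long as a camera call.
- finder.boxes_of(camera, query): "location" ([column, row] in pixels, amid what is visible of it).
- finder.cut_out(camera, query): "mask" (480x640 bool, what is visible of it) and "location" ([column, row] in pixels, amid what is visible of it).
- finder.pinpoint(camera, query): "location" ([column, row] in pixels: a listed point, or the origin of a listed thing).
The state is a dict: "time_s": time; "qpos": joint angles; "joint_vel": joint speeds; "tau": joint torques, N m; "ee_pos": TCP position; "eef_rot": TCP orientation; "force": force on the tool from outside, world axes, zero at the start; "moment": the same for the moment, N m; "grip_width": finger opening in m; "grip_force": force on a finger pad.
Only numpy, scipy, OpenCV 4.12 (cv2) and the standard library are available. Lean on these libraries where they do the work, as an engineer would, in place of code of your own. Each camera call takes 0.05 s, during which the arm holds its last target. There are 200 camera calls.

## Working session

There is one attempt and no reset: what is moved stays moved. The work goes in short steps, Python scripts to look and compute and a tool call to move; the robot and the scene stay as the last step left them, time stands still between calls to the robot, and variables do not carry over. Pictures are saved under pics/ and viewed, at most 10 in all, crops included, and the job is handed in when it is done.

Besides the shell and the picture viewer there is one more tool, called after ">>>" as name(argument=value, ...) on one line, values as JSON. carry_out: Moves the arm, as the interface text tells. Its arguments: {"type":"object","properties":{"motion":{"type":"array","items":{"type":"array"}},"hand":{"type":"number"},"force":{"type":"number"}},"required":["motion"]}

```bash
ls; mkdir -p pics
cat > h.py <<'E'
import numpy as np, cv2
from scipy.spatial.transform import Rotation as R
from station import ctrl, camera, camera_info, finder
def att(a):
    a=np.array(a,float)
    return a if a.shape==(3,3) else R.from_euler('xyz',a).as_matrix()
def ray(ci,px):
    K=np.array(ci['camera_matrix']); d=np.linalg.inv(K)@np.array([px[0],px[1],1.0])
    return np.array(ci['origin']),att(ci['attitude'])@d
def atz(ci,px,z):
    o,d=ray(ci,px); return o+d*(z-o[2])/d[2]
def proj(ci,p):
    K=np.array(ci['camera_matrix']); q=att(ci['attitude']).T@(np.array(p)-np.array(ci['origin'])); q=K@q; return q[:2]/q[2]
E
python3 - <<'E'
from h import *
np.set_printoptions(precision=4,suppress=True)
zs=dict(ledge=.028,fence=.044,seat=.02,round_pin=.028,slot_pin=.028,latch_pivot=.0405,latch_peg=.0625,plate=.028,round_hole=.028,slot_hole=.028)
ims=[]
for c in ("scene","side","wrist"):
    im,d=camera(c); ims.append(im); ci=camera_info(c)
    print(c,ci['origin'],ci['attitude'])
    for q,z in zs.items():
        for r in finder.pinpoint(c,q)[:2]:
            print(q,np.round(r['location'],1),round(r['conf'],2),atz(ci,r['location'],z))
    cv2.imwrite(f"pics/a_{c}.png",im)
print(ctrl.get_obs())
E
```

```text
pics
scene [ 0.0923 -0.932   0.5092] [-2.0035 -0.0047 -0.5   ]
ledge [381.3 286.7] 0.56 [ 0.5647 -0.2351  0.028 ]
fence [402.4 260.5] 0.58 [ 0.6259 -0.2026  0.044 ]
fence [359.9 279.2] 0.26 [ 0.5326 -0.2233  0.044 ]
round_pin [350.9 271.2] 0.79 [ 0.5485 -0.1692  0.028 ]
slot_pin [370.8 260.9] 0.97 [ 0.5964 -0.1536  0.028 ]
slot_pin [377.6 265.6] 0.75 [ 0.5974 -0.1733  0.028 ]
latch_pivot [331.2 245. ] 0.55 [ 0.5545 -0.0911  0.0405]
latch_peg [381.1 266.9] 0.68 [ 0.5637 -0.2338  0.0625]
plate [370.4 277. ] 0.73 [ 0.5663 -0.2007  0.028 ]
plate [331.9 243.3] 0.69 [ 0.5713 -0.0632  0.028 ]
round_hole [358.3 277.7] 0.89 [ 0.548  -0.1935  0.028 ]
round_hole [351.8 274.7] 0.71 [ 0.5438 -0.18    0.028 ]
slot_hole [376.3 265.2] 0.86 [ 0.5963 -0.171   0.028 ]
side [ 0.1921 -0.6605  0.5219] [-2.1424  0.0067 -0.5788]
ledge [366.4 312.1] 0.7 [ 0.5658 -0.2337  0.028 ]
fence [387.3 277.7] 0.73 [ 0.6373 -0.1988  0.044 ]
round_pin [333.1 299.4] 0.74 [ 0.54   -0.1791  0.028 ]
slot_pin [355.6 280.9] 0.88 [ 0.6008 -0.1601  0.028 ]
latch_pivot [313.  268.3] 0.63 [ 0.5505 -0.1028  0.0405]
latch_peg [287.3 276.4] 0.72 [ 0.487  -0.1239  0.0625]
plate [354.2 297. ] 0.94 [ 0.5724 -0.1933  0.028 ]
round_hole [342.4 303.9] 0.74 [ 0.546  -0.1966  0.028 ]
slot_hole [361.6 284.7] 0.87 [ 0.6028 -0.1742  0.028 ]
wrist [0.0772 0.55   0.3861] [ 2.861  -0.0003  1.2854]
{'time_s': 1.65, 'qpos': array([ 1.2184,  0.2999,  1.521 , -0.    ,  1.3207, -0.0666]), 'joint_vel': array([-0.0006,  0.0005, -0.0012,  0.0008, -0.0018, -0.0004]), 'tau': array([  0.0005, -53.1667, -35.2912,   0.0709,   0.0214,   0.    ]), 'ee_pos': array([0.1551, 0.5277, 0.2054]), 'eef_rot': array([3.1416, 0.    , 2.8558]), 'force': array([-0.4275, -0.114 ,  1.0802]), 'moment': array([-0.0479, -0.0188,  0.0532]), 'grip_force': 0.0, 'grip_width': 0.09407078278467972}
```

Run:
```python
import cv2
a=cv2.imread("pics/a_side.png")[200:400,200:467]; b=cv2.imread("pics/a_scene.png")[180:380,220:487]
cv2.imwrite("pics/a1.png",cv2.resize(a,(800,600),interpolation=2))
```

```text
(no output)
```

View pics/a1.png

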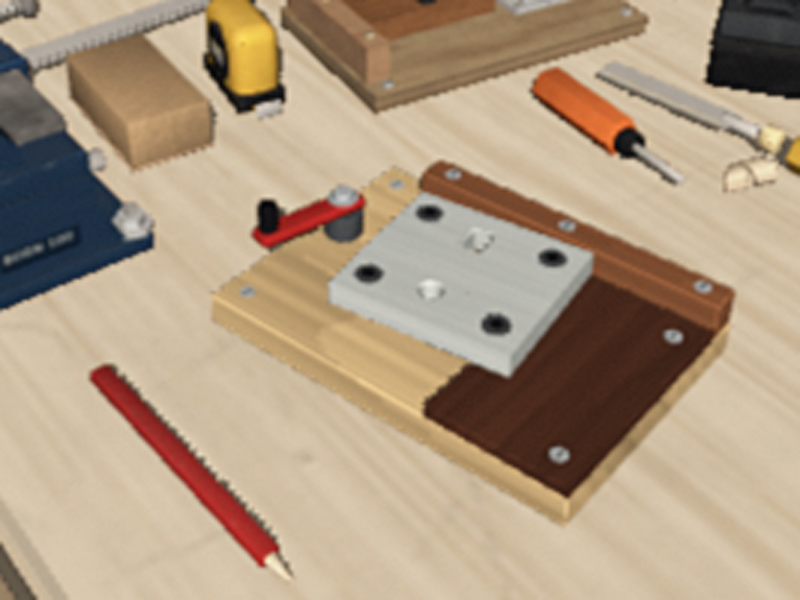

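Run:
```python
from h import *
np.set_printoptions(precision=3,suppress=True,linewidth=150)
H=np.zeros((14,22))
for c in ("scene","side"):
    im,d=camera(c); ci=camera_info(c); K=np.array(ci['camera_matrix'])
    v,u=np.nonzero(d>0); z=d[v,u]
    p=np.c_[(u-K[0,2])/K[0,0]*z,(v-K[1,2])/K[1,1]*z,z]@att(ci['attitude']).T+ci['origin']
    i=((p[:,0]-.2)/.05).astype(int); j=((p[:,1]+.5)/.05).astype(int)
    ok=(p[:,0]>.2)&(p[:,1]>-.5)&(i<14)&(j<22)
    np.maximum.at(H,(i[ok],j[ok]),p[ok,2])
print("rows x .2.., cols y -.5.. (cm)");print((H*100).round().astype(int))
```

```text
rows x .2.., cols y -.5.. (cm)
[[ 0  0  0  0  0  0  0  0  0  0  0  0  0  0  0  0  0  0  0  0  0 35]
 [ 0  0  0  1  0  0  0  0  0 12 13 13  0  0  0  0  0  0  0  0  0  4]
 [ 0  0  1  1  0  0  0  0  0 13 13 13  0  2  0  3 11 11 11 11 11  4]
 [ 1  1  1  0  1  1  1  1  0 13 13 13  0  2  2  3 11 11 11 11 11  0]
 [ 0  1  0  0  1  1  0  0  0 10 10 10  0  3  3  3 11 11 13 11 11  0]
 [ 0  0  0  0  0  2  2  6  5  3  4  4  4  4  3  3 11 11 13 11 11  0]
 [ 0  0  0  3  4  4  5  6  6  0  4  4  4  4  2  3 11 11 13 11 11  0]
 [11  2  0  3  4  4  4  5  5  0  0  6  6  1  2  0 11 11 11 11 11  0]
 [14 12  0  3  4  5  5  5  4  0  0  6  6  0  3  3 11 11 11 11 11  0]
 [14 12  0  0  5  5  5  0  0  0  5  5  5  5  3  3  3 17 17 17 17 17]
 [ 3  0  2  0  0  0  0  0  0  0  2  7  5  5  0  0  0 17 17 17 17 17]
 [ 2  0  2  0  0  0  2  3  3  3  2  7  5  5  0  0 13 17 17 17 17 17]
 [ 1  0  1  0  1  3  3  2  2  2  2 17  3  0  0  0 15 17 17 17 17 17]
 [ 0  0  1  1  7  9  9 21 21  2  2 17  1  0  0  0 16 17 17 17 17 17]]
```

>>> carry_out(motion=[[[0, 0, -0.1], 0], [[0, 0, -0.25], 0], [[0, 0, -0.25], 0]], hand=1, force=20)

```text
time_s: 2.05
ee_pos: [0.1554, 0.5287, 0.2592]
eef_rot: [3.136, 0.0, 2.856]
force: [-0.6, -0.3, 0.4]
grip_width: 0.0735
grip_force: 0.0
```

>>> carry_out(motion=[[[-0.2, -0.2, 0], 0], [[-0.4, -0.4, 0], 0], [[-0.6, -0.6, 0], 0], [[-0.79, -0.8, 0], 0], [[-0.79, -0.8, 0], 0]])

```text
time_s: 2.55
ee_pos: [0.2624, 0.327, 0.2551]
eef_rot: [-3.141, 0.0, 2.854]
force: [0.5, 0.6, -0.6]
grip_width: 0.0334
grip_force: 0.0
```

>>> carry_out(motion=[[[-0.2, -0.2, 0], 0], [[-0.4, -0.4, 0], 0], [[-0.6, -0.6, 0], 0], [[-0.79, -0.8, 0], 0], [[-0.79, -0.8, 0], 0]])

```text
time_s: 3.05
ee_pos: [0.3689, 0.1288, 0.2551]
eef_rot: [-3.141, 0.0, 2.854]
force: [-0.3, 0.7, 0.7]
grip_width: 0.0006
grip_force: 0.0
```

>>> carry_out(motion=[[[-0.2, -0.2, 0], 0], [[-0.4, -0.4, 0], 0], [[-0.6, -0.6, 0], 0], [[-0.79, -0.8, 0], 0], [[-0.79, -0.8, 0], 0]])

```text
time_s: 3.55
ee_pos: [0.4752, -0.0696, 0.2546]
eef_rot: [-3.141, -0.001, 2.853]
force: [0.6, 1.0, 0.5]
grip_width: 0.0005
grip_force: 0.0
```

>>> carry_out(motion=[[[-0.2, -0.2, 0], 0.02], [[-0.4, -0.4, 0], 0.04], [[-0.6, -0.6, 0], 0.06], [[-0.79, -0.8, 0], 0.08], [[-0.79, -0.8, 0], 0.1], [[-0.79, -0.8, 0], 0.12], [[-0.79, -0.8, 0], 0.14], [[-0.79, -0.8, 0], 0.152], [[-0.79, -0.8, 0], 0.152], [[-0.79, -0.8, 0], 0.152]])

```text
time_s: 4.55
ee_pos: [0.5809, -0.2645, 0.255]
eef_rot: [-3.141, -0.0, 1.903]
force: [-0.7, -0.5, -0.1]
grip_width: 0.0006
grip_force: 0.0
```

Run:
```python
from h import *
np.set_printoptions(precision=4,suppress=True)
zs=dict(ledge=.028,fence=.044,round_pin=.028,slot_pin=.028,latch_pivot=.0405,latch_peg=.0625,plate=.028,round_hole=.028,slot_hole=.028)
im,d=camera("wrist"); ci=camera_info("wrist"); c="wrist"
np.savez("w1.npz",im=im,d=d,o=ci['origin'],a=ci['attitude'],K=ci['camera_matrix'])
for q,z in zs.items():
    for r in finder.pinpoint(c,q)[:2]:
        print(q,np.round(r['location'],1),round(r['conf'],2),atz(ci,r['location'],z))
cv2.imwrite("pics/w1.png",im)
o=ctrl.get_obs();print(o['ee_pos'],o['eef_rot'],o['qpos'],o['grip_width'],o['time_s'])
```

```text
fence [390.  171.2] 0.96 [ 0.6339 -0.2007  0.044 ]
slot_pin [372.6 121.4] 0.6 [ 0.5998 -0.1584  0.028 ]
latch_pivot [349.4  47.4] 0.75 [ 0.5516 -0.102   0.0405]
latch_peg [301.2  30.3] 0.89 [ 0.505  -0.108   0.0625]
plate [342.6 141.8] 0.77 [ 0.5766 -0.1888  0.028 ]
round_hole [315.4 137.7] 0.92 [ 0.5472 -0.1944  0.028 ]
slot_hole [365. 132.] 0.88 [ 0.596  -0.1712  0.028 ]
slot_hole [314.  140.2] 0.58 [ 0.5466 -0.1973  0.028 ]
[ 0.581  -0.2645  0.2555] [-3.1416  0.      1.9009] [-0.4846  0.4745  1.167  -0.      1.5001 -0.8148] 0.00027471103496065836 5.05
```

View pics/w1.png

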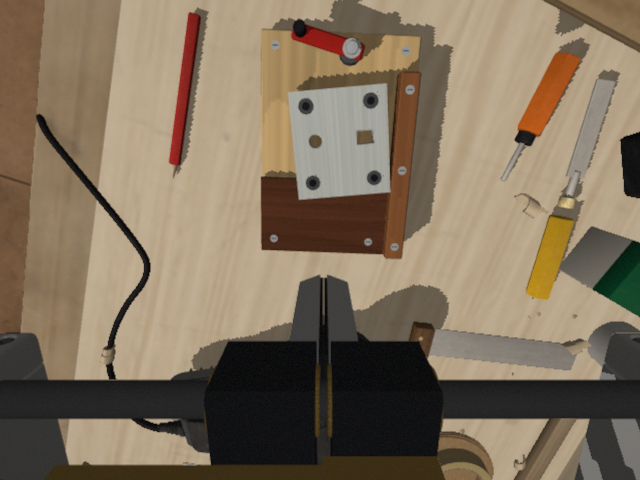

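Run:
```python
import cv2
a=cv2.imread("pics/w1.png")[10:275,245:440]
a=cv2.resize(a,None,fx=3,fy=3,interpolation=cv2.INTER_CUBIC)
cv2.imwrite("pics/w1c.png",cv2.transpose(a)); print(a.shape)
```

```text
(795, 585, 3)
```

View pics/w1c.png

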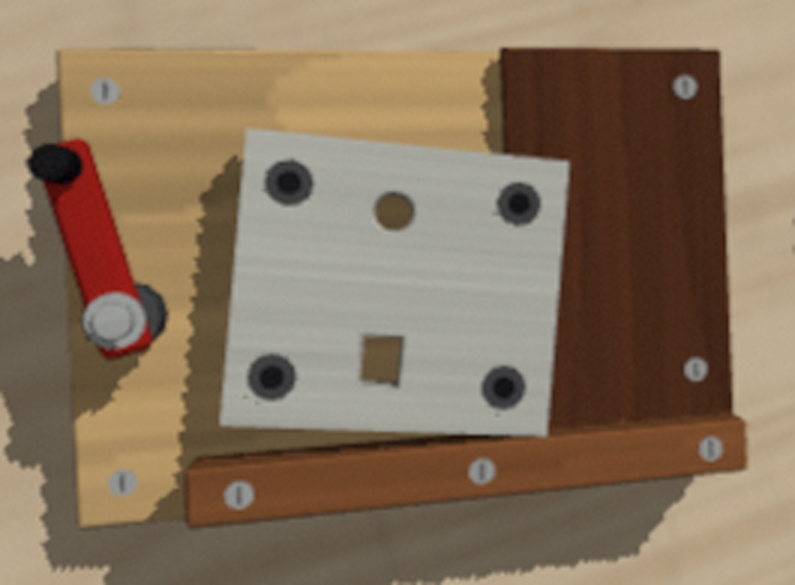

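```bash
cat > fit.py <<'E'
from h import *
from scipy.optimize import least_squares
def fit(ci,F,x0):
    f=lambda x:np.concatenate([proj(ci,np.append(R.from_euler('z',x[2]).as_matrix()[:2,:2]@np.array(p[:2])/1e3+x[:2],p[2]/1e3))-np.array(uv) for p,uv in F])
    s=least_squares(f,x0,loss='soft_l1'); return s.x,np.abs(s.fun).reshape(-1,2)
E
python3 - <<'E'
from fit import *
np.set_printoptions(precision=4,suppress=True)
n=np.load("w1.npz"); ci=dict(origin=n['o'],attitude=n['a'],camera_matrix=n['K'])
T=lambda X,Y:(245+Y/3-.33,10+X/3-.33)
F=[((-75,115,20),T(59,50)),((90,115,20),T(81,526)),((-75,-120,28),T(718,51)),((-75,-35,28),T(502,48)),((88,77,44),T(190,525)),((68,77,44),T(192,467)),((88,-120,44),T(746,468)),((68,-120,44),T(740,420))]
x,r=fit(ci,F,[.56,-.2,.33]); print("fixture",x);print(r.round(1).tolist())
P=[((-50,55,42),T(246,129)),((50,55,42),T(221,426)),((-50,-55,42),T(569,160)),((50,-55,42),T(547,436))]
p,r=fit(ci,P,[.57,-.19,.33]); print("plate",p,r.round(1).tolist())
c,s=np.cos(x[2]),np.sin(x[2]); d=p[:2]-x[:2]
print("plate in fixture mm",[(c*d[0]+s*d[1])*1e3,(-s*d[0]+c*d[1])*1e3],p[2]-x[2])
# latch with scene/side checks
for nme,pt,z in(("pivot",(17.5,95),.0405),("fence",(68,-21.5),.044)):
    print(nme,x[:2]+np.array([c*pt[0]-s*pt[1],s*pt[0]+c*pt[1]])/1e3)
E
```

```text
fixture [ 0.5645 -0.1999  0.2939]
[[1.0, 0.1], [0.8, 0.5], [0.7, 0.9], [0.3, 0.6], [1.0, 0.6], [0.3, 2.1], [0.5, 1.2], [0.9, 2.5]]
plate [ 0.5745 -0.1913  0.4115] [[0.1, 0.1], [0.1, 0.1], [0.4, 0.3], [0.4, 0.1]]
plate in fixture mm [np.float64(12.074193197798559), np.float64(5.330040293169035)] 0.11757872739533931
pivot [ 0.5537 -0.1039]
fence [ 0.6358 -0.2008]
```

>>> carry_out(motion=[[[0.12, -0.1, 0.1], 0.0057], [[0.24, -0.2, 0.3], 0.0057], [[0.37, -0.297, 0.5], 0.0057], [[0.37, -0.297, 0.7], 0.0057], [[0.37, -0.297, 0.9], 0.0057], [[0.37, -0.297, 0.9], 0.0057], [[0.37, -0.297, 0.9], 0.0057]])

```text
time_s: 5.75
ee_pos: [0.5012, -0.214, 0.0765]
eef_rot: [3.142, 0.0, 1.865]
force: [0.8, -0.0, 0.6]
grip_width: 0.0003
grip_force: 0.0
```

```bash
cat > st.py <<'E'
from h import *
x0=np.array([.5645,-.1999]); yw=.2939
def st(pic=None):
    o=ctrl.get_obs(); r=R.from_euler('z',-yw)
    p=r.apply(np.append(o['ee_pos'][:2]-x0,o['ee_pos'][2]))*1e3
    print("fix mm",p.round(1),"yaw err",round(o['eef_rot'][2]-yw-np.pi/2,4),"F",r.apply(o['force']).round(1),"t",o['time_s'],"w",round(o['grip_width']*1e3,1))
if __name__=="__main__": st()
E
python3 st.py
python3 - <<'E'
from h import *
for c in("side",): 
    im,_=camera(c); cv2.imwrite("pics/b.png",cv2.resize(im[180:380,220:487],(800,600),interpolation=2))
E
```

```text
fix mm [-64.6   4.9  76.5] yaw err 0.0003 F [ 0.7 -0.2  0.6] t 5.75 w 0.3
```

View pics/b.png

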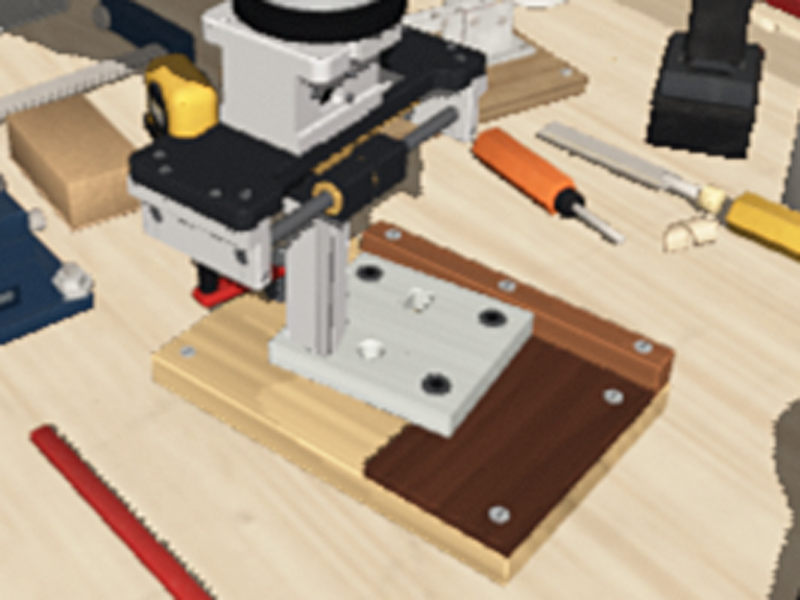

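>>> carry_out(motion=[[[0.05, 0, 0.12], 0], [[0.05, 0, 0.225], 0], [[0.05, 0.03, 0.225], 0], [[0.05, 0.04, 0.225], 0], [[0.05, 0.05, 0.225], 0], [[0.05, 0.05, 0.225], 0]])

```text
time_s: 6.4
ee_pos: [0.5084, -0.2016, 0.0318]
eef_rot: [3.14, 0.001, 1.865]
force: [0.7, -0.3, -0.3]
grip_width: 0.0007
grip_force: 0.0
```

```bash
python3 st.py
```

```text
fix mm [-54.2  14.6  31.8] yaw err 0.0004 F [ 0.6 -0.5 -0.3] t 6.4 w 0.7
```

>>> carry_out(motion=[[[0, 0.01, 0], 0], [[0, 0.02, 0], 0], [[0, 0.025, 0], 0], [[0, 0.03, 0], 0], [[0, 0.035, 0], 0], [[0, 0.04, 0], 0], [[0, 0.04, 0], 0]])

```text
time_s: 7.1
ee_pos: [0.5152, -0.1989, 0.0303]
eef_rot: [-3.141, -0.0, 1.865]
force: [-2.5, 0.5, -1.0]
grip_width: 0.0003
grip_force: 1.0
```

>>> carry_out(motion=[[[0, 0.004, 0], 0], [[0, 0.008, 0], 0], [[0, 0.012, 0], 0], [[0, 0.012, 0], 0]])

```text
time_s: 7.5
ee_pos: [0.5175, -0.1982, 0.0304]
eef_rot: [3.142, 0.0, 1.865]
force: [-3.1, -0.1, -0.9]
grip_width: 0.0002
grip_force: 1.0
```

```bash
python3 st.py
```

```text
fix mm [-44.5  15.2  30.4] yaw err 0.0003 F [-3.   0.8 -0.9] t 7.5 w 0.2
```

>>> carry_out(motion=[[[0, 0.004, 0], 0], [[0, 0.008, 0], 0], [[0, 0.012, 0], 0], [[0, 0.012, 0], 0]])

```text
time_s: 7.9
ee_pos: [0.5184, -0.1979, 0.0303]
eef_rot: [-3.138, -0.001, 1.865]
force: [-14.3, -2.5, 5.8]
grip_width: 0.0006
grip_force: 7.1
```

>>> carry_out(motion=[[[0, 0.003, 0], 0], [[0, 0.006, 0], 0], [[0, 0.006, 0], 0]])

```text
time_s: 8.2
ee_pos: [0.5185, -0.1978, 0.0302]
eef_rot: [-3.136, -0.002, 1.865]
force: [-22.4, -4.7, 10.2]
grip_width: 0.0003
grip_force: 11.4
```

```bash
python3 st.py
```

```text
fix mm [-43.4  15.4  30.2] yaw err 0.0002 F [-22.8   2.   10.2] t 8.2 w 0.3
```

>>> carry_out(motion=[[[0, -0.06, 0], 0], [[0, -0.06, -0.2], 0], [[-0.1, 0.05, -0.4], 0], [[-0.25, 0.15, -0.6], 0], [[-0.4, 0.25, -0.85], 0], [[-0.45, 0.3, -0.85], 0], [[-0.45, 0.3, -0.85], 0]])

```text
time_s: 8.9
ee_pos: [0.6064, -0.2675, 0.2026]
eef_rot: [3.138, 0.003, 1.864]
force: [-0.5, 0.0, -0.1]
grip_width: 0.0004
grip_force: 0.0
```

```bash
python3 - <<'E'
from st import *
st()
im,d=camera("wrist"); ci=camera_info("wrist")
np.savez("w2.npz",o=ci['origin'],a=ci['attitude'],K=ci['camera_matrix'])
cv2.imwrite("pics/w2.png",im)
E
python3 - <<'E'
import cv2
a=cv2.imread("pics/w2.png")[0:265,245:440]
cv2.imwrite("pics/w2c.png",cv2.transpose(cv2.resize(a,None,fx=3,fy=3,interpolation=2)))
E
```

```text
fix mm [ 20.5 -76.8 202.6] yaw err -0.0003 F [-0.5  0.2 -0.1] t 8.9 w 0.4
```

View pics/w2c.png

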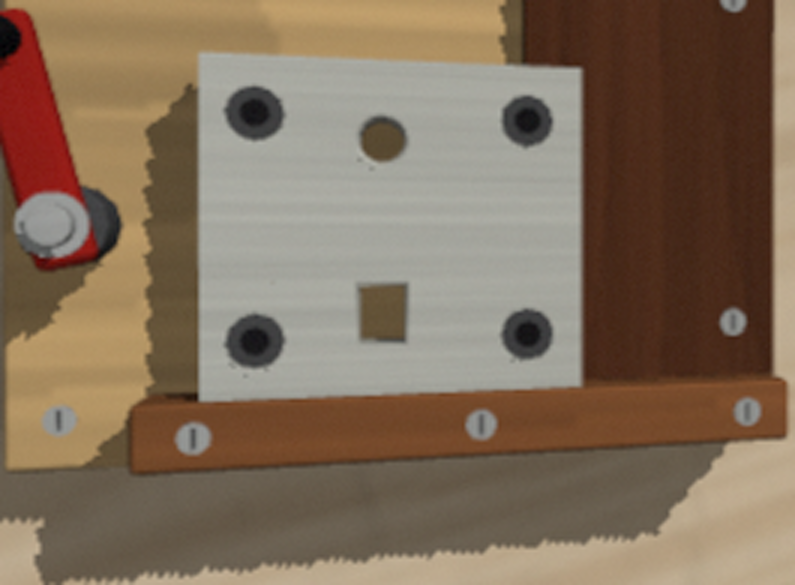

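Run:
```python
from fit import *
np.set_printoptions(precision=4,suppress=True)
n=np.load("w2.npz"); ci=dict(origin=n['o'],attitude=n['a'],camera_matrix=n['K'])
T=lambda X,Y:(245+Y/3-.33,X/3-.33)
F=[((88,77,44),T(131,472)),((68,77,44),T(134,404)),((88,-120,44),T(786,437)),((68,-120,44),T(785,378))]
x,r=fit(ci,F,[.5645,-.1999,.294]); print("fixture",x,r.round(1).tolist())
P=[((-50,55,42),T(199,53)),((50,55,42),T(199,402)),((-50,-55,42),T(582,68)),((50,-55,42),T(582,386))]
p,r=fit(ci,P,[.57,-.19,.33]); print("plate",p,r.round(1).tolist())
for x in (x,np.array([.5645,-.1999,.2939])):
    c,s=np.cos(x[2]),np.sin(x[2]); d=p[:2]-x[:2]
    print("plate in fixture mm",(c*d[0]+s*d[1])*1e3,(-s*d[0]+c*d[1])*1e3,p[2]-x[2])
q=T(523,5); w=(atz(ci,q,.028)[:2]-x[:2])*1e3; print("ledge y",-s*w[0]+c*w[1])
```

```text
fixture [ 0.562  -0.1989  0.2951] [[0.6, 0.6], [0.6, 1.5], [0.3, 2.3], [0.3, 2.7]]
plate [ 0.5788 -0.189   0.2924] [[0.3, 0.2], [0.1, 0.1], [0.0, 0.0], [0.2, 0.2]]
plate in fixture mm 18.913968810398707 4.624208847669941 -0.002688117079620911
plate in fixture mm 16.813023138481626 6.321824984338566 -0.0014549170184374183
ledge y -31.777541421833067
```

>>> carry_out(motion=[[[0, -0.027, 0.25], 0], [[0, -0.027, 0.5], 0], [[0, -0.027, 0.7], 0], [[0, -0.027, 0.8], 0], [[0, -0.027, 0.85], 0], [[0.03, -0.027, 0.85], 0], [[0.06, -0.027, 0.85], 0], [[0.07, -0.027, 0.85], 0], [[0.07, -0.027, 0.85], 0]], hand=-0.06)

```text
time_s: 9.85
ee_pos: [0.5952, -0.2538, 0.031]
eef_rot: [3.141, 0.0, 1.865]
force: [0.6, -0.3, -0.8]
grip_width: 0.0501
grip_force: 0.0
```

```bash
python3 st.py
```

```text
fix mm [ 13.8 -60.5  31. ] yaw err 0.0007 F [ 0.4 -0.5 -0.8] t 9.85 w 50.1
```

>>> carry_out(motion=[[[0.01, 0, 0], 0], [[0.02, 0.002, 0], 0], [[0.03, 0.004, 0], 0], [[0.04, 0.006, 0], 0], [[0.05, 0.008, 0], 0], [[0.05, 0.008, 0], 0]])

```text
time_s: 10.45
ee_pos: [0.5938, -0.2437, 0.0304]
eef_rot: [-3.141, -0.0, 1.865]
force: [-0.3, -0.2, -0.1]
grip_width: 0.05
grip_force: 0.0
```

>>> carry_out(motion=[[[0.008, 0.001, 0], 0], [[0.016, 0.002, 0], 0], [[0.024, 0.004, 0], 0], [[0.024, 0.004, 0], 0]])

```text
time_s: 10.85
ee_pos: [0.5932, -0.239, 0.0304]
eef_rot: [-3.142, -0.0, 1.865]
force: [-0.2, 0.0, 0.1]
grip_width: 0.05
grip_force: 0.1
```

Run:
```python
from st import *
st(); n=np.load("w2.npz")
for c in ("scene","side"):
    im,d=camera(c); ci=camera_info(c)
    for q,z in (("plate",.028),("round_hole",.028),("slot_hole",.028)):
        for r in finder.pinpoint(c,q)[:1]:
            w=(atz(ci,r['location'],z)-np.append(x0,0)); print(c,q,round(r['conf'],2),(R.from_euler('z',-yw).apply(w)*1e3).round(1))
```

```text
fix mm [ 16.1 -45.7  30.4] yaw err 0.0004 F [-0.2  0.1  0.1] t 10.85 w 50.0
scene plate 0.94 [12.5 18.1 28. ]
scene round_hole 0.83 [-12.1  27.8  28. ]
scene slot_hole 0.64 [38.9 20.3 28. ]
side plate 0.79 [13.  24.9 28. ]
side round_hole 0.88 [-9.  22.4 28. ]
side slot_hole 0.64 [46.6 21.  28. ]
```

>>> carry_out(motion=[[[0.005, 0.001, 0], 0], [[0.01, 0.002, 0], 0], [[0.015, 0.003, 0], 0], [[0.02, 0.004, 0], 0], [[0.02, 0.004, 0], 0]])

```text
time_s: 11.75
ee_pos: [0.5928, -0.235, 0.0304]
eef_rot: [-3.142, -0.0, 1.865]
force: [-0.4, 0.1, -0.4]
grip_width: 0.0502
grip_force: 0.0
```

Run:
```python
from st import *
st()
im,d=camera("side"); cv2.imwrite("pics/c.png",cv2.resize(im[180:380,220:487],(800,600),interpolation=2))
```

```text
fix mm [ 16.9 -41.8  30.4] yaw err 0.0005 F [-0.3  0.2 -0.4] t 11.75 w 50.2
```

View pics/c.png

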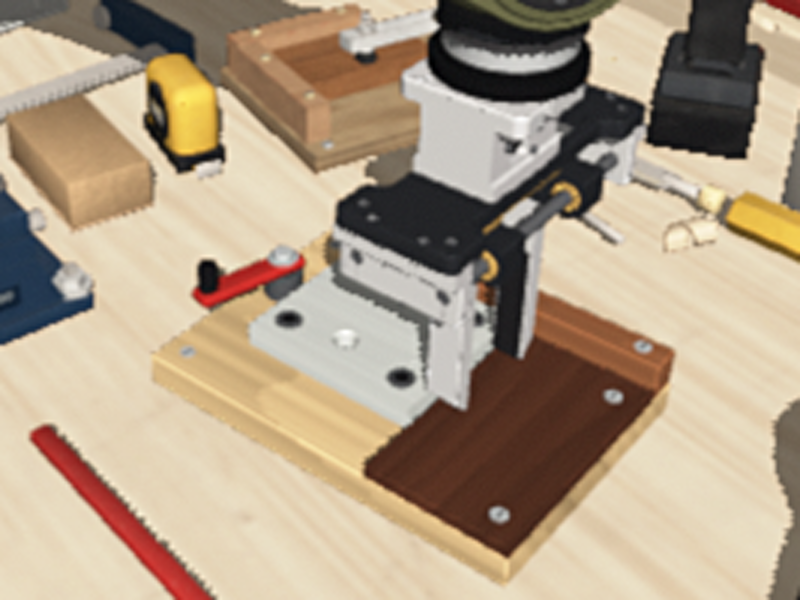

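>>> carry_out(motion=[[[0.005, 0.001, 0], 0], [[0.01, 0.002, 0], 0], [[0.01, 0.002, 0], 0]])

```text
time_s: 12.1
ee_pos: [0.5926, -0.2332, 0.0305]
eef_rot: [3.142, 0.0, 1.865]
force: [0.5, -1.0, 0.4]
grip_width: 0.0498
grip_force: 0.2
```

>>> carry_out(motion=[[[0.005, 0.001, 0], 0], [[0.01, 0.002, 0], 0], [[0.01, 0.002, 0], 0]])

```text
time_s: 12.4
ee_pos: [0.5926, -0.2324, 0.0307]
eef_rot: [3.141, 0.002, 1.865]
force: [1.2, -9.0, -1.9]
grip_width: 0.0502
grip_force: 4.5
```

Run:
```python
from st import *
st()
r=R.from_euler('z',-yw)
for c in ("side","scene"):
    im,d=camera(c); ci=camera_info(c); K=np.array(ci['camera_matrix'])
    v,u=np.nonzero(d>0); z=d[v,u]
    p=np.c_[(u-K[0,2])/K[0,0]*z,(v-K[1,2])/K[1,1]*z,z]@att(ci['attitude']).T+ci['origin']
    f=r.apply(p-np.append(x0,0))*1e3
    for y in range(-30,80,10):
        m=(abs(f[:,0]+20)<8)&(abs(f[:,1]-y)<4); print(c,y,np.median(f[m,2]).round(1),m.sum(),end='; ')
    m=(abs(f[:,0]+0)<60)&(abs(f[:,1]+80)<20)&(f[:,2]<50); print("ledge",np.median(f[m,2]))
```

```text
fix mm [ 17.5 -39.3  30.7] yaw err 0.0001 F [-1.5 -8.9 -1.9] t 12.4 w 50.2
side -30 193.9 414; side -20 194.1 222; side -10 209.4 80; side 0 33.9 28; side 10 34.2 33; side 20 34.3 33; side 30 34.3 30; side 40 34.2 30; side 50 33.9 27; side 60 34.4 34; side 70 34.5 30; ledge 27.984546675510366
scene -30 189.6 401; scene -20 198.6 190; scene -10 208.2 61; scene 0 33.4 30; scene 10 33.1 27; scene 20 33.2 27; scene 30 33.0 21; scene 40 33.3 21; scene 50 33.4 20; scene 60 33.8 26; scene 70 33.5 20; ledge 27.09706535260775
```

>>> carry_out(motion=[[[-0.04, 0, 0], 0], [[-0.04, 0, -0.2], 0], [[-0.04, 0, -0.45], 0], [[-0.15, 0, -0.7], 0], [[-0.25, 0, -0.8], 0], [[-0.25, 0, -0.8], 0]], hand=1)

```text
time_s: 13.1
ee_pos: [0.6081, -0.2816, 0.1946]
eef_rot: [3.137, 0.004, 1.863]
force: [-0.2, -0.1, -0.5]
grip_width: 0.0054
grip_force: 0.0
```

Run:
```python
from st import *
st()
r=R.from_euler('z',-yw)
for c in ("side","scene","wrist"):
    im,d=camera(c); ci=camera_info(c); K=np.array(ci['camera_matrix'])
    v,u=np.nonzero(d>0); z=d[v,u]
    p=np.c_[(u-K[0,2])/K[0,0]*z,(v-K[1,2])/K[1,1]*z,z]@att(ci['attitude']).T+ci['origin']
    f=r.apply(p-np.append(x0,0))*1e3
    print(c,[[np.median(f[(abs(f[:,0]-x)<6)&(abs(f[:,1]-y)<6)&(f[:,2]<80),2]).round(1) for x in(-22,5,30,57)] for y in(-20,15,65)])
    m=(f[:,2]>50)&(f[:,2]<75)&(abs(f[:,0]+30)<40)&(abs(f[:,1]-105)<35)
    if m.sum(): print("peg",m.sum(),f[m].mean(0).round(1),f[m].min(0).round(1),f[m].max(0).round(1), 'rgb',im[v[m],u[m]].mean(0).round())
    for q,zz in(("latch_peg",.053),("latch_pivot",.045)):
        for g in finder.pinpoint(c,q)[:1]: print(q,round(g['conf'],2),(r.apply(atz(ci,g['location'],zz)-np.append(x0,0))*1e3).round(1))
cv2.imwrite("pics/w3.png",cv2.resize(im[0:240,200:520],(800,600),interpolation=2))
```

```text
fix mm [ 18.  -90.8 194.6] yaw err -0.0013 F [-0.2 -0.  -0.5] t 13.1 w 5.4
side [[np.float64(34.2), np.float64(33.8), np.float64(33.8), np.float64(34.3)], [np.float64(34.1), np.float64(34.4), np.float64(34.1), np.float64(34.0)], [np.float64(34.7), np.float64(34.4), np.float64(34.1), np.float64(35.0)]]
peg 59 [-33.4 108.1  58.3] [-37.5 103.3  50.5] [-26.1 114.5  64.3] rgb [34. 36. 41.]
latch_peg 0.61 [-40.4 110.8  53. ]
latch_pivot 0.62 [11.6 95.7 45. ]
scene [[np.float64(33.6), np.float64(33.1), np.float64(33.4), np.float64(33.4)], [np.float64(33.7), np.float64(32.8), np.float64(33.2), np.float64(33.4)], [np.float64(33.9), np.float64(33.1), np.float64(33.5), np.float64(33.9)]]
peg 57 [-35.5 106.8  57.4] [-39.7 102.1  50.6] [-27.8 114.9  62.7] rgb [54. 59. 67.]
latch_peg 0.6 [-36.  103.7  53. ]
latch_pivot 0.56 [20.3 98.4 45. ]
wrist [[np.float64(35.9), np.float64(35.7), np.float64(35.7), np.float64(36.0)], [np.float64(35.5), np.float64(35.7), np.float64(35.7), np.float64(35.6)], [np.float64(36.3), np.float64(35.7), np.float64(35.7), np.float64(36.4)]]
latch_pivot 0.6 [-6.2 26.7 45. ]
```

View pics/w3.png

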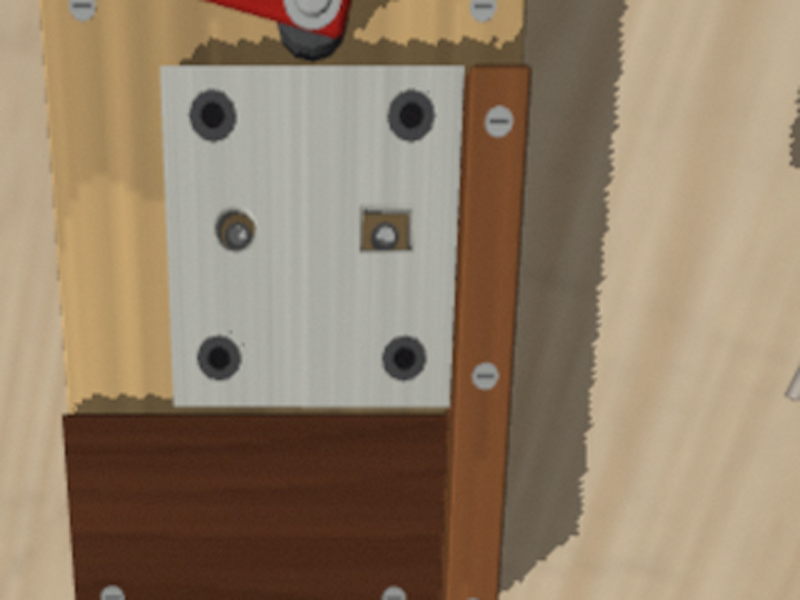

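>>> carry_out(motion=[[[0.24, -0.06, 0], 0], [[0.48, -0.12, 0], 0], [[0.72, -0.18, 0], 0], [[0.95, -0.225, 0], 0], [[1.0, -0.225, 0], 0], [[1.0, -0.225, 0], 0]])

```text
time_s: 14.15
ee_pos: [0.5058, -0.0996, 0.191]
eef_rot: [3.141, 0.001, 1.867]
force: [-0.1, -1.1, -0.2]
grip_width: 0.0005
grip_force: 0.0
```

>>> carry_out(motion=[[[0.155, 0, 0.1], 0], [[0.155, 0, 0.3], 0], [[0.155, 0, 0.5], 0], [[0.155, 0, 0.65], 0], [[0.155, 0, 0.725], 0], [[0.155, 0, 0.725], 0]])

```text
time_s: 14.75
ee_pos: [0.4962, -0.0718, 0.0431]
eef_rot: [-3.138, -0.002, 1.864]
force: [0.4, 0.4, 1.0]
grip_width: 0.0006
grip_force: 0.0
```

Run:
```python
from st import *
st()
im,d=camera("side"); cv2.imwrite("pics/d.png",cv2.resize(im[160:360,180:447],(800,600),interpolation=2))
```

```text
fix mm [-28.3 142.3  43.1] yaw err -0.0007 F [0.5 0.3 1. ] t 14.75 w 0.6
```

View pics/d.png

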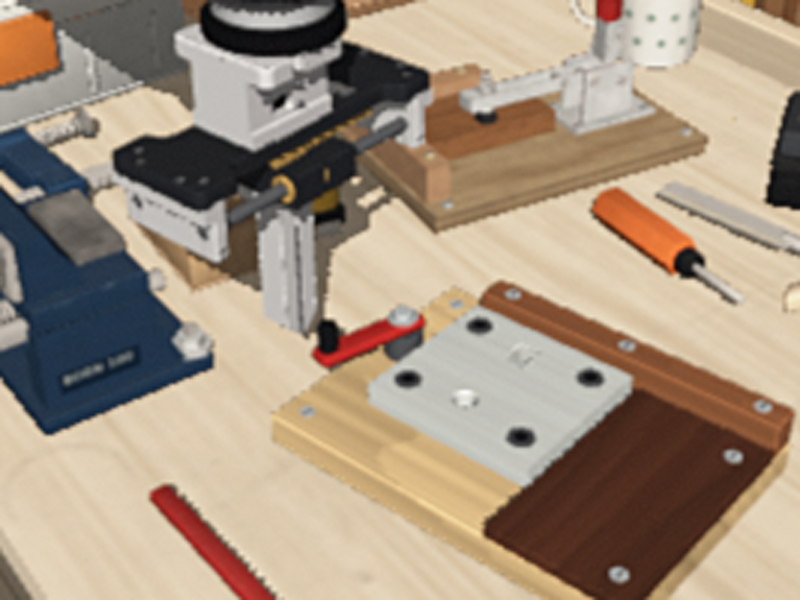

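>>> carry_out(motion=[[[0, 0, -0.03], 0], [[-0.04, 0, -0.035], 0], [[-0.08, 0, -0.035], 0], [[-0.115, -0.02, -0.035], 0], [[-0.147, -0.034, -0.035], 0], [[-0.2, -0.042, -0.035], 0], [[-0.254, -0.044, -0.035], 0], [[-0.306, -0.032, -0.035], 0], [[-0.357, -0.012, -0.035], 0], [[-0.4, 0.02, -0.035], 0], [[-0.44, 0.058, -0.035], 0], [[-0.44, 0.058, -0.035], 0]])

```text
time_s: 16.0
ee_pos: [0.5345, -0.1526, 0.0523]
eef_rot: [3.141, 0.0, 1.865]
force: [0.7, -0.3, 0.1]
grip_width: 0.0004
grip_force: 0.0
```

Run:
```python
from st import *
st()
im,d=camera("side"); cv2.imwrite("pics/e.png",cv2.resize(im[160:360,220:487],(800,600),interpolation=2))
```

```text
fix mm [-15.1  53.9  52.3] yaw err -0.0001 F [ 0.5 -0.4  0.1] t 16.0 w 0.4
```

View pics/e.png

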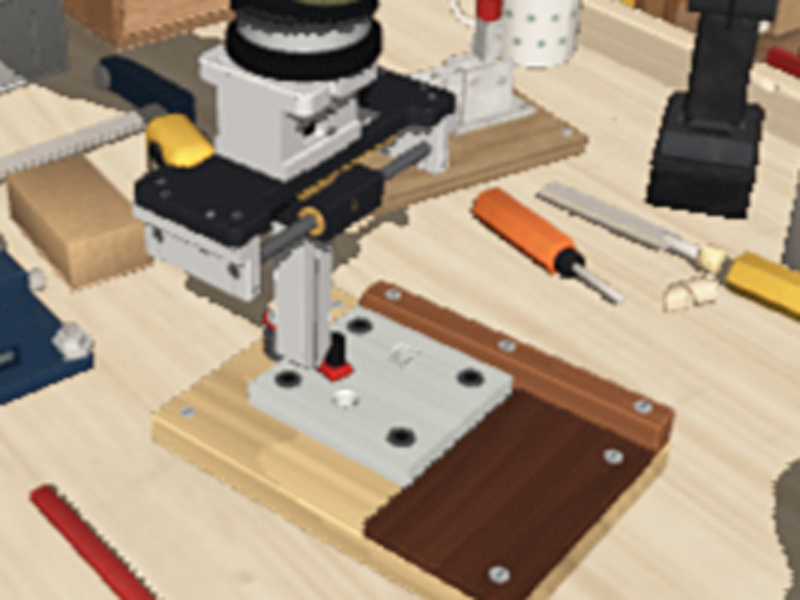

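>>> carry_out(motion=[[[-0.014, 0.02, 0], 0], [[-0.027, 0.038, 0], 0], [[-0.035, 0.055, 0], 0], [[-0.042, 0.068, 0], 0], [[-0.042, 0.074, 0], 0], [[-0.042, 0.074, 0], 0]])

```text
time_s: 16.65
ee_pos: [0.5502, -0.1556, 0.0525]
eef_rot: [3.141, 0.0, 1.865]
force: [0.7, -0.3, 0.1]
grip_width: 0.0005
grip_force: 0.0
```

>>> carry_out(motion=[[[0, 0.005, 0], 0], [[0, 0.01, 0], 0], [[0, 0.01, 0], 0]])

```text
time_s: 16.95
ee_pos: [0.552, -0.155, 0.0525]
eef_rot: [3.142, 0.0, 1.865]
force: [0.5, -0.4, -0.2]
grip_width: 0.0005
grip_force: 0.2
```

```bash
python3 st.py
```

```text
fix mm [ 1.1 46.6 52.5] yaw err 0.0003 F [ 0.4 -0.5 -0.2] t 16.95 w 0.5
```

>>> carry_out(motion=[[[0, 0.005, 0], 0], [[0, 0.01, 0], 0], [[0, 0.01, 0], 0]])

```text
time_s: 17.25
ee_pos: [0.5534, -0.1546, 0.0523]
eef_rot: [-3.14, -0.0, 1.865]
force: [-4.8, -2.2, 2.0]
grip_width: 0.0006
grip_force: 3.0
```

>>> carry_out(motion=[[[0, 0.005, 0], 0], [[0, 0.01, 0], 0], [[0, 0.01, 0], 0]])

```text
time_s: 17.55
ee_pos: [0.5542, -0.1544, 0.052]
eef_rot: [-3.137, -0.001, 1.865]
force: [-13.4, -5.8, 4.6]
grip_width: 0.0004
grip_force: 7.3
```

Stop reached (13 N at the peg). Back off, lift clear, and check.

>>> carry_out(motion=[[[0, -0.06, 0], 0], [[0, -0.1, 0], 0], [[0, -0.1, -0.2], 0], [[-0.1, -0.1, -0.45], 0], [[-0.4, -0.05, -0.7], 0], [[-0.6, 0, -0.7], 0], [[-0.6, 0, -0.7], 0], [[-0.6, 0, -0.7], 0]])

```text
time_s: 18.35
ee_pos: [0.5911, -0.2707, 0.1928]
eef_rot: [3.141, 0.001, 1.863]
force: [-0.1, -0.3, -0.4]
grip_width: 0.0006
grip_force: 0.0
```

Run:
```python
from st import *
st()
im,d=camera("wrist"); ci=camera_info("wrist"); cv2.imwrite("pics/f.png",cv2.resize(im[0:300,180:580],(800,600),interpolation=2))
r=R.from_euler('z',-yw)
im,d=camera("side"); ci=camera_info("side"); K=np.array(ci['camera_matrix'])
v,u=np.nonzero(d>0); z=d[v,u]
p=np.c_[(u-K[0,2])/K[0,0]*z,(v-K[1,2])/K[1,1]*z,z]@att(ci['attitude']).T+ci['origin']
f=r.apply(p-np.append(x0,0))*1e3
print([[np.median(f[(abs(f[:,0]-x)<5)&(abs(f[:,1]-y)<5)&(f[:,2]<80),2]).round(1) for x in(-22,-5,35,55)] for y in(-20,10,60)])
m=(f[:,2]>50)&(f[:,2]<75)&(abs(f[:,0]-18)<30)&(abs(f[:,1]-45)<20); print("peg",f[m].mean(0).round(1))
```

```text
fix mm [  5.  -75.5 192.8] yaw err -0.0017 F [-0.2 -0.3 -0.4] t 18.35 w 0.6
[[np.float64(34.1), np.float64(33.8), np.float64(34.0), np.float64(34.4)], [np.float64(34.1), np.float64(34.1), np.float64(34.0), np.float64(33.7)], [np.float64(34.2), np.float64(33.9), np.float64(nan), np.float64(34.7)]]
peg [18.4 43.4 58.5]
  return _methods._mean(a, axis=axis, dtype=dtype,
  ret = ret.dtype.type(ret / rcount)
```

View pics/f.png

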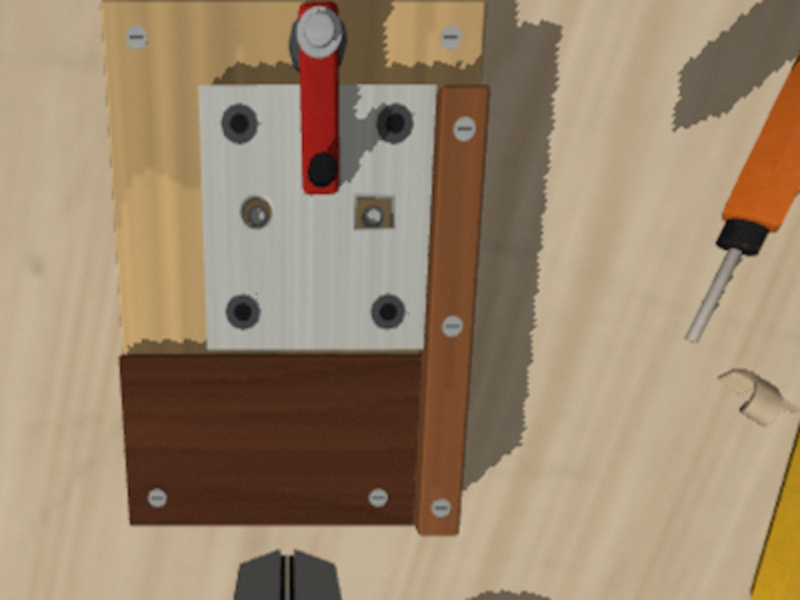

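The picture shows both pins in their holes (crop pixels 256,213 and 373,215). The bar points straight down over the plate, with its peg at (322,168).

```bash
python3 -c "
from station import ctrl; print(ctrl.hand_in())"
```

```text
the job is handed in; nothing more can be done
None
```

The plate is seated flat over both pins, the red latch is pushed round over it to its stop, the other things on the bench were left alone, and the job is handed in at about 18.5 s.

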